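Sweep the loose caps into the blue tray

TASK

Sweep the three loose blue screw caps along the white sorting board and over its end into the blue tray, pushing them with the fingertips and never picking them up. Leave the small amber jar standing where it is on the board, and do not disturb the other containers on the bench.

Things in the scene. Friction and masses are not known exactly. Their poses are not given: they have to be found in the camera images.
- board: fixed white plastic sorting board, 240 mm (its x) by 220 mm (its y), deck top 40 mm above the bench; origin at the centre of its footprint, at bench height, z up. Its two long sides (x = -116 and +116 mm) carry steel rims 8 mm thick standing 10 mm above the deck; its two ends (y = -110 and +110 mm) are open and flush, each with a catch tray right beyond it. Turned up to about 0.25 rad on the bench
- blue_tray: fixed blue open catch tray at one end of the board (either end, it changes), axes parallel to the board's; 240 mm (x) by 100 mm (y), 36 mm high so its rim is 4 mm below the deck, walls and floor 4 mm; origin under its centre at bench height, 161 mm from the board's origin along the board's y axis (+ or -); 1 mm gap to the board
- grey_tray: fixed grey tray, the same shape, at the other end of the board; the caps do not belong in it
- deck_jar: small amber glass jar with black lid and paper label standing on the board's deck, 30 mm diameter, 42 mm tall, 45 g; origin at the centre of its underside, z up
- cap1: loose blue plastic screw cap lying flat on the deck, 28 mm diameter, 14 mm tall, 10 to 18 g; origin at the centre of its underside. Caps and jar lie in four lanes along the board's y, about 55 mm apart in its x (at about -82, -28, 28 and 82 mm, which is in which lane changes), within 60 mm of the board's middle in y
- cap1_center (a point): the centre of cap1, 7 mm above its underside
- cap2: loose blue plastic screw cap lying flat on the deck, 28 mm diameter, 14 mm tall, 10 to 18 g; origin at the centre of its underside. Caps and jar lie in four lanes along the board's y, about 55 mm apart in its x (at about -82, -28, 28 and 82 mm, which is in which lane changes), within 60 mm of the board's middle in y
- cap2_center (a point): the centre of cap2, 7 mm above its underside
- cap3: loose blue plastic screw cap lying flat on the deck, 28 mm diameter, 14 mm tall, 10 to 18 g; origin at the centre of its underside. Caps and jar lie in four lanes along the board's y, about 55 mm apart in its x (at about -82, -28, 28 and 82 mm, which is in which lane changes), within 60 mm of the board's middle in y
- cap3_center (a point): the centre of cap3, 7 mm above its underside
- amber_bottle1: amber glass jar with black lid, 52 mm diameter, 85 mm tall, standing on the bench beside the work, to be left alone; origin at the centre of its underside
- amber_bottle2: amber glass jar with black lid, 52 mm diameter, 85 mm tall, standing on the bench beside the work, to be left alone; origin at the centre of its underside
- clear_vial: clear vial with white cap, 28 mm diameter, 75 mm tall, standing on the bench beside the work, to be left alone; origin at the centre of its underside
- white_tub: white plastic tub, 80 mm diameter, 70 mm tall, standing on the bench beside the work, to be left alone; origin at the centre of its underside
- sample_box: clear sample box with blue lid, 145 by 185 by 92 mm, standing on the bench beside the work, to be left alone; origin at the centre of its underside

How it is judged:
At the end, for the whole second after the job is handed in: All three caps lie at rest in the blue tray (centres between its walls and less than 34 mm above the bench), and the amber jar still stands upright on the board within 15 mm of where it began (x of cap1_center in the frame of blue_tray between -0.116 and 0.116 m and y of cap1_center in the frame of blue_tray between -0.046 and 0.046 m and height (world z) of each of cap1_center, cap2_center, cap3_center below 0.034 m and linear speed of each of cap1, cap2, cap3 below 0.02 m/s and x of cap2_center in the frame of blue_tray between -0.116 and 0.116 m and y of cap2_center in the frame of blue_tray between -0.046 and 0.046 m and x of cap3_center in the frame of blue_tray between -0.116 and 0.116 m and y of cap3_center in the frame of blue_tray between -0.046 and 0.046 m and distance of deck_jar from where it was at the start of the episode below 0.015 m and angle between deck_jar's own z axis and vertical below 0.1 rad); the robot touches nothing.
It fails at once if a cap is lifted (its centre rises more than 14 mm above where it lies on the board) (height (world z) of any of cap1_center, cap2_center, cap3_center above 0.061 m).
It fails at once if the amber jar on the board is shifted more than 15 mm or tipped (distance of deck_jar from where it was at the start of the episode above 0.015 m or angle between deck_jar's own z axis and vertical above 0.35 rad).
It fails at once if another container on the bench is shifted more than 20 mm or tipped (distance of any of amber_bottle1, amber_bottle2, clear_vial, white_tub, sample_box from where it was at the start of the episode above 0.02 m or angle between any of amber_bottle1, amber_bottle2, clear_vial, white_tub, sample_box's own z axis and vertical above 0.35 rad).
It also fails if it takes over 56 s, if anything falls off the work surface, if the arm or the gripper's body presses on something with over 40 N, if the wrist force passes 120 N, or if a joint passes its speed limit or range.

ROBOT

A 6-joint arm with a two-finger parallel gripper is mounted at the origin on the work surface. World frame = base frame: x ahead of the robot, y to its left, z up, the work surface at z = 0. Lengths are in m, angles in rad, forces in N, time in s.
With the tool pointing down it reaches from about 0.25 to 0.725 m from the base axis. Payload 4 kg.
Tool frame: the origin (TCP) lies on the centre line of the jaws, within the pads' length; the fingertips stand ahead of it and the grasp point (between the pads) lies 11 mm behind it (bot.tip_extent is the z of the fingertips in the tool frame, in m); z points along the fingers, y is the direction in which the jaws open and shut (so a half turn about z gives the same grasp; the last joint's range is limited). The gripper opens to 85 mm and grips with 20 to 120 N. Pads are 22 mm wide; open, the fingers measure 114 mm over their backs; the gripper's body (76 mm by 85 mm) begins 54 mm behind the grasp point. The pads swing forward as they close: fully open they stand 13 mm farther back than shut.
Start: joints at [1.327, 0.241, 0.005, 1.335, 0, 1.571], TCP at [0.121, 0.485, 0.239] pointing down, gripper open.
Joint ranges: [-2.72, 2.72], [-1.05, 1.87], [-1.09, 1.28], [-1.99, 2.15], [-1.42, 1.44], [-3.14, 3.14]. Speed limits (rad/s): [2.79, 2.79, 3.14, 3.14, 3.14, 3.14].

INTERFACE

Orientations are given as a unit quaternion [x, y, z, w].
In Python, from workcell import bot gives the robot as it stands.
- The arm moves only by the shell command python3 -m jog 'ROWS'. ROWS is JSON, a list that holds one entry, the list of rows, each a list of 7 numbers: the shift along the world's x, y, z in m, then the turn, a rotation vector about the world's x, y, z in degrees, then the closure in counts, from 0 (fully open) to 255 (shut). In form: [[[tx, ty, tz, ax, ay, az, fingers], ...]]. A call has 1 to 10 rows; each row is the pose to reach, as a shift and turn from the pose commanded when the call began; what a row does not reach only later rows make up. A row lasts 1/12 s, in which the tool goes at most 41.7 mm and 7.16 degrees, less where a joint would pass 70% of its speed; a pose out of reach is approached as far as the arm can. A call with a gripper value outside its range is refused whole. The fingers move at their own pace and stop on an object; the grip force is fixed at half the most. Time passes only in rows, so rows that repeat a pose let the fingers close. It gives the time, the measured TCP pose, the force and the opening at its end, in the units of the state.
- bot.get_obs(): the state, without advancing time (a new reading comes with each control period).
- bot.camera(name): name is "scene" or "side" or "wrist"; returns the picture (384x512x3 uint8, blue, green, red); there is no depth.
- bot.camera_model(name): a dict with "K" (3x3 intrinsics, pixels), "k1" (the pictures are not rectified: a ray, as slopes to the right and down, at radius r is drawn at 1 + k1 r^2 times it, then the intrinsics apply), "T" (4x4, takes a point from camera to world coordinates). Camera axes: x right, y down, z forward; pixel columns grow to the right and rows downward; lengths in m; the calibration is good to about 2 mm. A picture is of the moment at which its call begins: read the wrist's pose just before it. camera_model takes no time and is no camera call; for the wrist camera it gives the pose at the moment of the call.
- bot.job_done(): hands the job in, once; it reports no verdict.
The state is a dict: "clock": time; "joint_pos": joint angles; "joint_vel": joint speeds; "tau": joint torques, N m; "eef_pos": TCP position; "tool_rot": TCP orientation; "ft_force": force on the tool from outside, world axes, zero at the start; "ft_torque": the same for the moment, N m; "grip_width": finger opening in m.
Only numpy, scipy, OpenCV 4.12 (cv2) and the standard library are available. Lean on these libraries where they do the work, as an engineer would, in place of code of your own. Each camera call takes 0.05 s, during which the arm holds its last target. There are 200 camera calls.

## Working session

There is one attempt and no reset: what is moved stays moved. The work goes in short steps, Python scripts to look and compute and a shell command to move; the robot and the scene stay as the last step left them, time stands still between calls to the robot, and variables do not carry over. Pictures are saved under pics/ and viewed, about 8 in all and at most 12, crops included, and the job is handed in when it is done.

```bash
mkdir -p pics; python3 - <<'E'
from workcell import bot
import cv2
o=bot.get_obs();print(o,bot.tip_extent)
for n in("scene","side"):
    cv2.imwrite(f"pics/{n}0.png",bot.camera(n)); m=bot.camera_model(n);print(n,m)
E
```

```text
{'clock': 0.0, 'joint_pos': array([ 1.32699131e+00,  2.41412467e-01,  3.72464727e-03,  1.33518828e+00,
       -2.69295188e-06,  1.57080102e+00]), 'joint_vel': array([-0.00011169,  0.00016223,  0.00016541,  0.00066343,  0.00053877,
        0.00113162]), 'tau': array([-3.67567791e-04, -3.72314572e+01,  2.52410048e+01,  1.70157611e-02,
        5.91618573e-05,  5.73024188e-07]), 'eef_pos': array([0.12055174, 0.48462026, 0.23841335]), 'tool_rot': array([ 1.21603082e-01,  9.92578263e-01, -1.03233462e-03, -1.25112263e-04]), 'ft_force': array([ 0.31372701, -0.10963679, -0.48042666]), 'ft_torque': array([-0.05008489,  0.01341555, -0.03056207]), 'grip_width': 0.08522744556971754} 0.008
scene {'K': array([[408.20537814,   0.        , 248.50888718],
       [  0.        , 408.20537814, 188.9047147 ],
       [  0.        ,   0.        ,   1.        ]]), 'k1': 0.013574330865811569, 'T': array([[-0.77972976,  0.4666952 , -0.41739321,  1.08045683],
       [ 0.62610822,  0.57782203, -0.52355534,  0.57746571],
       [-0.00316177, -0.669565  , -0.74274674,  0.89969673],
       [ 0.        ,  0.        ,  0.        ,  1.        ]])}
side {'K': array([[494.22391143,   0.        , 256.05130024],
       [  0.        , 494.22391143, 191.39046946],
       [  0.        ,   0.        ,   1.        ]]), 'k1': -0.10082715162538801, 'T': array([[ 0.73596589, -0.49334537,  0.46364271, -0.11047766],
       [-0.67673869, -0.55577023,  0.48285009, -0.73015491],
       [ 0.01946696, -0.66912615, -0.74289383,  1.18537903],
       [ 0.        ,  0.        ,  0.        ,  1.        ]])}
```

View pics/scene0.png

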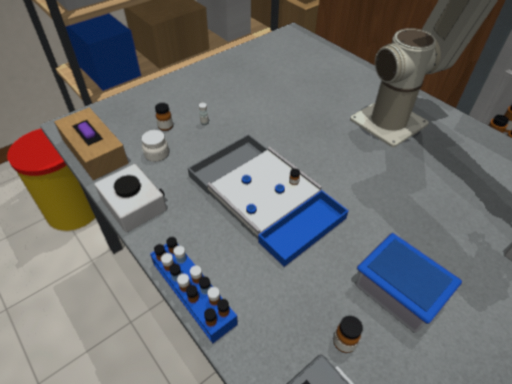

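View pics/side0.png

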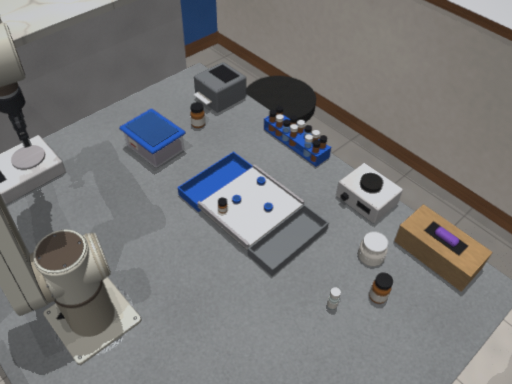

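The scene view shows caps at about (246,180), (280,188) and (251,209), the jar at (294,176), and the blue tray at (303,226). The side view shows caps at (261,181), (237,199) and (268,207), with the jar at (222,205).

```bash
cat > h.py <<'E'
import numpy as np,cv2
from workcell import bot
def ray(m,uv,z):
    K=m["K"];d=np.array([(uv[0]-K[0,2])/K[0,0],(uv[1]-K[1,2])/K[1,1]])
    s=d.copy()
    for _ in range(10): s=d/(1+m["k1"]*(s@s))
    T=m["T"];v=T[:3,:3]@[s[0],s[1],1];o=T[:3,3]
    return (o+v*(z-o[2])/v[2])[:2]
def blue(im):
    h=cv2.cvtColor(im,cv2.COLOR_BGR2HSV);return cv2.inRange(h,(100,130,50),(130,255,255))
def blobs(mask,lo,hi):
    n,l,s,c=cv2.connectedComponentsWithStats(mask)
    return [(c[i],s[i,4],(l==i).astype(np.uint8)) for i in range(1,n) if lo<s[i,4]<hi]
E
python3 - <<'E'
from h import *
for n,box in(("scene",(185,130,350,265)),("side",(175,150,330,270))):
    im=cv2.imread(f"pics/{n}0.png");m=bot.camera_model(n)
    k=np.zeros(im.shape[:2],np.uint8);k[box[1]:box[3],box[0]:box[2]]=255
    print(n)
    for c,a,b in blobs(blue(im)&k,15,100000):
        if a<300: print("cap",c,a,ray(m,c,.047).round(4))
        else:
            r=cv2.minAreaRect(cv2.findNonZero(b));p=cv2.boxPoints(r);print("tray",a,[ray(m,q,.036).round(3) for q in p])
    h=cv2.cvtColor(im,cv2.COLOR_BGR2HSV)
    w=cv2.inRange(h,(0,0,165),(180,60,255))&k
    for c,a,b in blobs(w,1500,1e6):
        b=cv2.morphologyEx(b,cv2.MORPH_OPEN,np.ones((5,5)))
        hull=cv2.convexHull(cv2.findNonZero(b));q=cv2.approxPolyDP(hull,6,True)[:,0]
        print("white",a,[(tuple(x),ray(m,x,.04).round(3)) for x in q])
E
python3 - <<'E'
import cv2,numpy as np
a=cv2.imread("pics/scene0.png")[130:265,185:350];b=cv2.imread("pics/side0.png")[145:275,170:335]
f=lambda x:cv2.resize(x,(400,328),interpolation=cv2.INTER_CUBIC)
cv2.imwrite("pics/crop.png",np.hstack([f(a),f(b)]))
E
```

```text
scene
cap [246. 179.] 51 [ 0.5829 -0.058 ]
cap [279.42592593 188.27777778] 54 [0.5321 0.0292]
tray 3239 [array([0.686, 0.109]), array([0.406, 0.088]), array([0.439, 0.212]), array([0.699, 0.219])]
cap [250.88709677 208.40322581] 62 [0.6406 0.0356]
cap [188.         260.69491525] 59 [0.8624 0.0671]
white 4051 [((np.int32(316), np.int32(192)), array([0.457, 0.1  ])), ((np.int32(259), np.int32(229)), array([0.664, 0.098])), ((np.int32(213), np.int32(182)), array([ 0.66 , -0.114])), ((np.int32(269), np.int32(152)), array([ 0.452, -0.108]))]
side
cap [315.09811321 155.58490566] 265 [ 0.8561 -0.0027]
tray 1701 [array([0.423, 0.192]), array([0.699, 0.242]), array([0.673, 0.11 ]), array([0.41 , 0.073])]
cap [260.72093023 180.06976744] 43 [0.6437 0.0354]
cap [236.28 198.64] 50 [0.5346 0.0279]
cap [267.63461538 206.42307692] 52 [ 0.5848 -0.0585]
white 3638 [((np.int32(298), np.int32(206)), array([ 0.659, -0.115])), ((np.int32(246), np.int32(243)), array([ 0.449, -0.113])), ((np.int32(203), np.int32(200)), array([0.459, 0.096])), ((np.int32(254), np.int32(169)), array([0.666, 0.091]))]
```

View pics/crop.png

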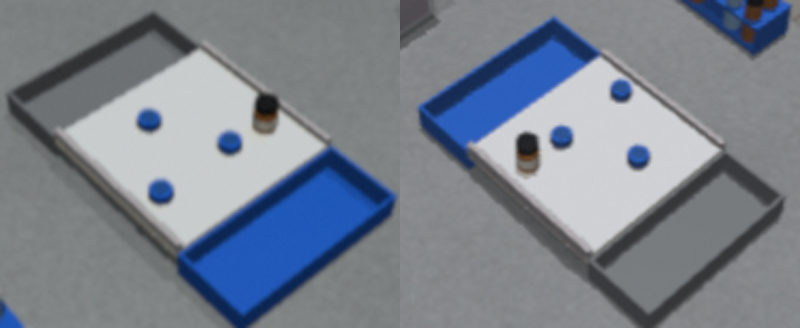

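```bash
python3 -m jog '[[[0.02,-0.03,0,0,0,-7,200],[0.045,-0.06,0,0,0,-14,200],[0.07,-0.09,0,0,0,-21,200],[0.095,-0.12,0,0,0,-28,200],[0.12,-0.15,0,0,0,-35,200],[0.145,-0.18,0,0,0,-42,200],[0.17,-0.21,0,0,0,-49,200],[0.195,-0.24,0,0,0,-56,200],[0.22,-0.27,0,0,0,-63,200],[0.245,-0.3,0,0,0,-70,200]]]'
python3 -m jog '[[[0.02,-0.03,0,0,0,-7,200],[0.045,-0.06,0,0,0,-7.7,200],[0.07,-0.09,0,0,0,-7.7,200],[0.095,-0.12,0,0,0,-7.7,200],[0.12,-0.15,0,0,0,-7.7,200],[0.145,-0.18,0,0,0,-7.7,200],[0.166,-0.202,0,0,0,-7.7,200],[0.166,-0.202,0,0,0,-7.7,200],[0.166,-0.202,0,0,0,-7.7,200],[0.166,-0.202,0,0,0,-7.7,200]]]'
python3 - <<'E'
from h import *
o=bot.get_obs();m=bot.camera_model("wrist");im=bot.camera("wrist");cv2.imwrite("pics/w1.png",im)
print(o["clock"],o["eef_pos"],o["tool_rot"],o["grip_width"],o["joint_pos"],bot.tip_extent)
for c,a,b in blobs(blue(im),100,5000): print("cap",c,a,ray(m,c,.05).round(4))
E
```

```text
clock: 0.93
eef_pos: [0.3663, 0.1834, 0.2392]
tool_rot: [0.671, 0.741, -0.0, -0.0]
ft_force: [-0.3, 0.5, -0.8]
grip_width: 0.0184
clock: 1.77
eef_pos: [0.5309, -0.0166, 0.2386]
tool_rot: [0.717, 0.697, -0.001, -0.001]
ft_force: [-1.3, 0.9, 0.2]
grip_width: 0.0184
1.7667 [ 0.53089622 -0.01659443  0.23858486] [ 7.17425633e-01  6.96634258e-01 -5.96164198e-04 -9.03916686e-04] 0.01839868489179812 [-3.14695225e-02  3.04564641e-01  8.92396172e-02  1.35759974e+00
  3.99597354e-04  1.56873090e+00] 0.008
cap [367.12729844 118.5106082 ] 707 [0.6408 0.0345]
cap [255.11864407 128.73343606] 649 [0.5324 0.0278]
cap [306.14333895 212.44688027] 593 [ 0.583  -0.0591]
```

View pics/w1.png

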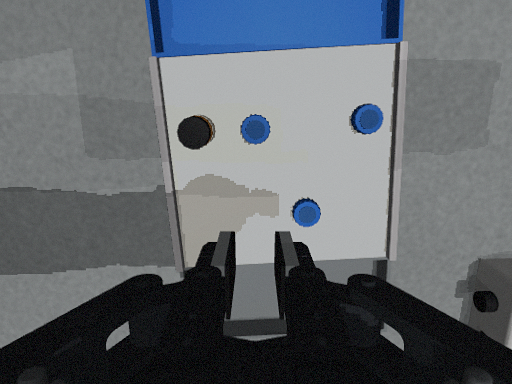

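```bash
python3 -m jog '[[[0.02,-0.03,0,0,0,0,200],[0.04,-0.06,-0.02,0,0,0,200],[0.052,-0.087,-0.05,0,0,0,200],[0.052,-0.087,-0.08,0,0,0,200],[0.052,-0.087,-0.11,0,0,0,200],[0.052,-0.087,-0.14,0,0,0,200],[0.052,-0.087,-0.16,0,0,0,200],[0.052,-0.087,-0.175,0,0,0,200],[0.052,-0.087,-0.185,0,0,0,200],[0.052,-0.087,-0.185,0,0,0,200]]]'
python3 - <<'E'
from h import *
cv2.imwrite("pics/s2.png",cv2.resize(bot.camera("side")[130:290,150:350],(800,600)))
E
```

```text
clock: 2.65
eef_pos: [0.5816, -0.1021, 0.0522]
tool_rot: [0.717, 0.697, -0.001, -0.002]
ft_force: [0.3, 0.0, 0.3]
grip_width: 0.0185
```

View pics/s2.png

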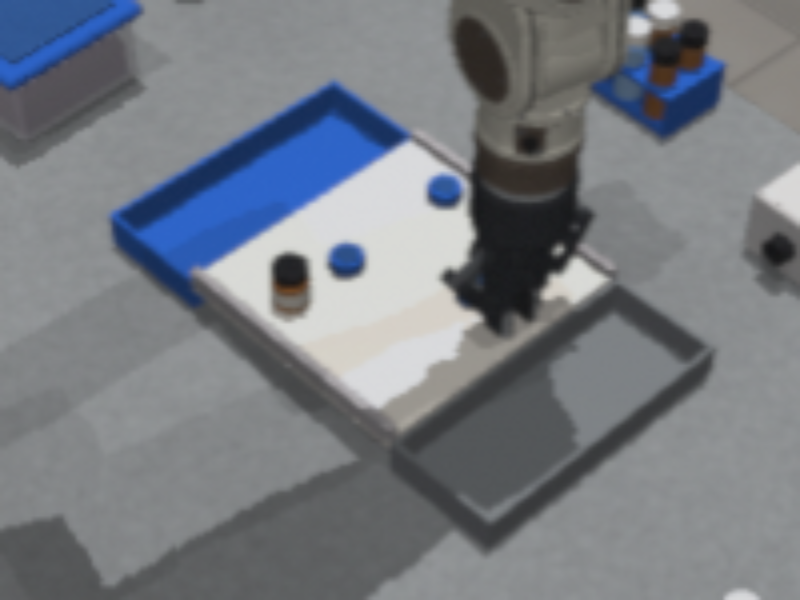

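The side view shows the fingers just above the deck behind the far cap, with the linkage flaring well clear of the jar and the other caps. Pushing now.

```bash
python3 -m jog '[[[0.001,0.012,0.001,0,0,0,200],[0.001,0.024,0.001,0,0,0,200],[0.001,0.036,0.001,0,0,0,200],[0.002,0.048,0.001,0,0,0,200],[0.002,0.06,0.001,0,0,0,200],[0.003,0.072,0.001,0,0,0,200],[0.003,0.084,0.001,0,0,0,200],[0.003,0.096,0.001,0,0,0,200],[0.004,0.108,0.001,0,0,0,200],[0.004,0.12,0.001,0,0,0,200]]]'
python3 - <<'E'
from h import *
im=bot.camera("wrist");cv2.imwrite("pics/w3.png",im)
E
```

```text
clock: 3.53
eef_pos: [0.5878, 0.0175, 0.0552]
tool_rot: [0.717, 0.697, 0.0, 0.0]
ft_force: [0.0, 0.1, -0.6]
grip_width: 0.0186
```

View pics/w3.png

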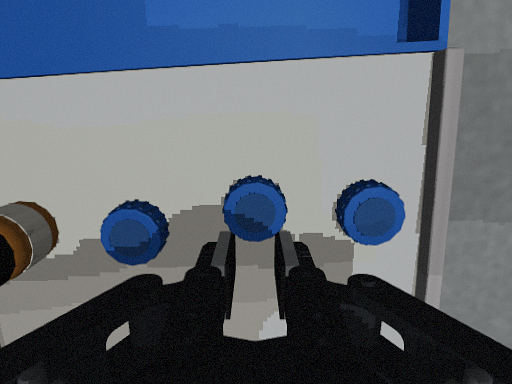

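The wrist view shows the cap cradled and centred at the fingertips (255,208), with its neighbours at (134,232) and (370,212) clear. I'll keep pushing over the edge.

```bash
python3 -m jog '[[[0,0.012,0,0,0,0,200],[0.001,0.024,0,0,0,0,200],[0.001,0.036,0,0,0,0,200],[0.002,0.048,0,0,0,0,200],[0.002,0.06,0,0,0,0,200],[0.003,0.072,0,0,0,0,200],[0.003,0.084,0,0,0,0,200],[0.003,0.096,0,0,0,0,200],[0.004,0.108,0,0,0,0,200],[0.004,0.115,0,0,0,0,200]]]'
python3 -m jog '[[[0,0,0.03,0,0,0,200],[0,-0.02,0.06,0,0,0,200],[0,-0.05,0.09,0,0,0,200],[0,-0.09,0.1,0,0,0,200],[0,-0.12,0.1,0,0,0,200],[0,-0.15,0.1,0,0,0,200],[0,-0.15,0.1,0,0,0,200]]]'
python3 - <<'E'
from h import *
m=bot.camera_model("wrist");im=bot.camera("wrist");cv2.imwrite("pics/w4.png",im)
for c,a,b in blobs(blue(im),300,9000): print("cap",c,a,ray(m,c,.05).round(4))
E
```

```text
clock: 4.42
eef_pos: [0.5918, 0.1331, 0.0553]
tool_rot: [0.717, 0.697, 0.0, -0.0]
ft_force: [0.4, 0.6, 0.1]
grip_width: 0.0183
clock: 5.0
eef_pos: [0.5919, -0.0239, 0.156]
tool_rot: [0.72, 0.694, -0.0, 0.001]
ft_force: [0.6, 1.1, 0.6]
grip_width: 0.0181
cap [162.76311056  11.39463124] 7227 [0.5355 0.1046]
cap [320.28743961 113.35507246] 1242 [0.6413 0.0346]
cap [169.6824 128.3992] 1250 [0.5325 0.0278]
```

View pics/w4.png

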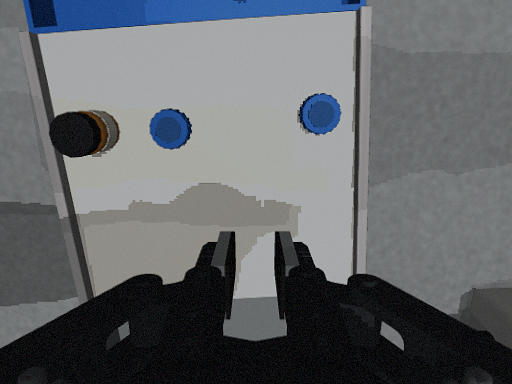

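First cap is off the deck. The jar (80,134) is unmoved, and caps remain at (320,113) and (170,128). Next is the right-hand lane, offset slightly away from the rim.

```bash
python3 -m jog '[[[0.025,0.004,-0.02,0,0,0,200],[0.046,0.006,-0.04,0,0,0,200],[0.046,0.006,-0.06,0,0,0,200],[0.046,0.006,-0.08,0,0,0,200],[0.046,0.006,-0.095,0,0,0,200],[0.046,0.006,-0.1,0,0,0,200],[0.046,0.006,-0.1,0,0,0,200]]]'
python3 -m jog '[[[0,0.012,0,0,0,0,200],[0,0.024,0,0,0,0,200],[0,0.036,0,0,0,0,200],[0.001,0.048,0,0,0,0,200],[0.001,0.06,0,0,0,0,200],[0.002,0.072,0,0,0,0,200],[0.002,0.084,0,0,0,0,200],[0.002,0.096,0,0,0,0,200],[0.002,0.108,0,0,0,0,200],[0.002,0.12,0,0,0,0,200]]]'
python3 -m jog '[[[0,0.01,0,0,0,0,200],[0,0.02,0,0,0,0,200],[0,0.03,0,0,0,0,200],[0,0.03,0.0,0,0,0,200],[0,0.03,0.03,0,0,0,200],[-0.03,0.0,0.06,0,0,0,200],[-0.06,-0.04,0.09,0,0,0,200],[-0.08,-0.08,0.1,0,0,0,200],[-0.1,-0.12,0.1,0,0,0,200],[-0.1,-0.14,0.1,0,0,0,200]]]'
python3 - <<'E'
from h import *
m=bot.camera_model("wrist");im=bot.camera("wrist");cv2.imwrite("pics/w5.png",im)
for c,a,b in blobs(blue(im),300,9000): print("cap",c,a,ray(m,c,.05).round(4))
E
```

```text
clock: 5.63
eef_pos: [0.6362, -0.0116, 0.0531]
tool_rot: [0.717, 0.697, -0.001, -0.002]
ft_force: [0.4, -2.0, -0.4]
grip_width: 0.0187
clock: 6.47
eef_pos: [0.6396, 0.1085, 0.0552]
tool_rot: [0.717, 0.697, -0.0, -0.0]
ft_force: [0.1, 0.0, 0.0]
grip_width: 0.0185
clock: 7.3
eef_pos: [0.541, -0.0257, 0.1563]
tool_rot: [0.717, 0.697, 0.001, 0.001]
ft_force: [0.9, -0.8, -0.5]
grip_width: 0.0182
cap [232.74494362   8.89887238] 5587 [0.5304 0.1029]
cap [240.07744108 123.67087542] 1188 [0.5324 0.0277]
```

View pics/w5.png

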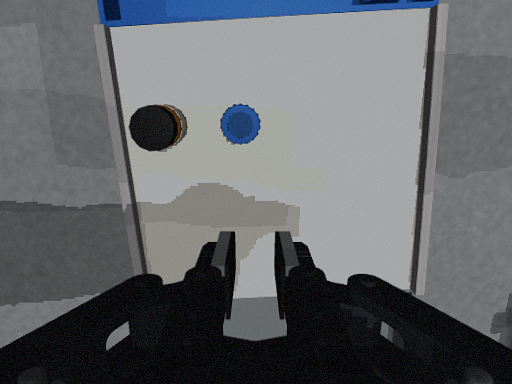

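Two caps are swept, the jar at (157,128) is unmoved and the last cap is at (240,124). I'll push this one diagonally, away from the jar first, so the linkage keeps clear of it.

```bash
python3 -m jog '[[[-0.002,-0.005,-0.025,0,0,0,200],[-0.002,-0.005,-0.05,0,0,0,200],[-0.002,-0.005,-0.075,0,0,0,200],[-0.002,-0.005,-0.095,0,0,0,200],[-0.002,-0.005,-0.101,0,0,0,200],[-0.002,-0.005,-0.101,0,0,0,200]]]'
python3 -m jog '[[[0.001,0.01,0,0,0,0,200],[0.002,0.018,0,0,0,0,200],[0.006,0.025,0,0,0,0,200],[0.01,0.032,0,0,0,0,200],[0.014,0.04,0,0,0,0,200],[0.018,0.048,0,0,0,0,200],[0.022,0.056,0,0,0,0,200]]]'
python3 - <<'E'
from h import *
im=bot.camera("wrist");cv2.imwrite("pics/w6.png",im)
E
```

```text
clock: 7.85
eef_pos: [0.5385, -0.0298, 0.0517]
tool_rot: [0.718, 0.697, -0.002, -0.002]
ft_force: [-0.3, -0.6, -0.3]
grip_width: 0.0182
clock: 8.43
eef_pos: [0.5629, 0.0275, 0.0539]
tool_rot: [0.717, 0.697, 0.0, 0.0]
ft_force: [0.0, -0.7, 0.3]
grip_width: 0.0184
```

View pics/w6.png

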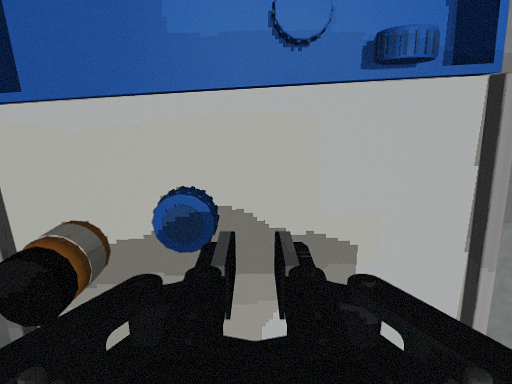

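The cap slid off outside the left finger (now at 186,218) because the sideways motion began before contact. The jar stands. Two caps are visible in the tray at (303,18) and (407,45). I'll back off and re-approach.

```bash
python3 -m jog '[[[0.005,-0.015,0,0,0,0,200],[0.005,-0.03,0.03,0,0,0,200],[0,-0.05,0.07,0,0,0,200],[0,-0.06,0.1,0,0,0,200],[0,-0.06,0.1,0,0,0,200]]]'
python3 - <<'E'
from h import *
m=bot.camera_model("wrist");im=bot.camera("wrist");cv2.imwrite("pics/w7.png",im)
for c,a,b in blobs(blue(im),300,9000): print("cap",c,a,ray(m,c,.05).round(4))
v=cv2.cvtColor(im,cv2.COLOR_BGR2GRAY); d=(v<45).astype(np.uint8); d[225:]=0
for c,a,b in blobs(d,500,5000): print("lid",c,a,ray(m,c,.082).round(4))
im=cv2.imread("pics/w5.png");v=cv2.cvtColor(im,cv2.COLOR_BGR2GRAY); d=(v<45).astype(np.uint8); d[225:]=0
for c,a,b in blobs(d,500,5000): print("lid in w5",c,a)
print(bot.get_obs()["eef_pos"])
E
```

```text
clock: 8.9
eef_pos: [0.5665, -0.0359, 0.161]
tool_rot: [0.718, 0.696, 0.004, 0.005]
ft_force: [1.6, -0.0, 0.6]
grip_width: 0.0188
cap [135.16826004   4.24729127] 1569 [0.4917 0.0986]
cap [200.58976378  85.69133858] 1270 [0.5321 0.0447]
lid [112.7483871  113.12956989] 1860 [0.4798 0.028 ]
lid in w5 [425.5        120.43369176] 558
lid in w5 [153.7965812  127.58803419] 1755
[ 0.56534289 -0.03488416  0.15803951]
```

```bash
python3 -m jog '[[[-0.017,0.015,0,0,0,0,200],[-0.017,0.028,-0.03,0,0,0,200],[-0.017,0.028,-0.06,0,0,0,200],[-0.017,0.028,-0.085,0,0,0,200],[-0.017,0.028,-0.1,0,0,0,200],[-0.017,0.028,-0.103,0,0,0,200],[-0.017,0.028,-0.103,0,0,0,200]]]'
python3 -m jog '[[[0,0.01,0,0,0,0,200],[0,0.02,0,0,0,0,200],[0,0.03,0,0,0,0,200],[0,0.04,0,0,0,0,200],[0,0.05,0,0,0,0,200],[0,0.06,0,0,0,0,200]]]'
python3 - <<'E'
from h import *
im=bot.camera("wrist");cv2.imwrite("pics/w8.png",im)
E
```

```text
clock: 9.53
eef_pos: [0.5436, -0.005, 0.0489]
tool_rot: [0.717, 0.697, -0.001, -0.001]
ft_force: [0.4, -1.1, -0.3]
grip_width: 0.0186
clock: 10.03
eef_pos: [0.5452, 0.0558, 0.0507]
tool_rot: [0.717, 0.697, 0.0, 0.0]
ft_force: [-0.3, 0.3, -0.5]
grip_width: 0.0187
```

View pics/w8.png

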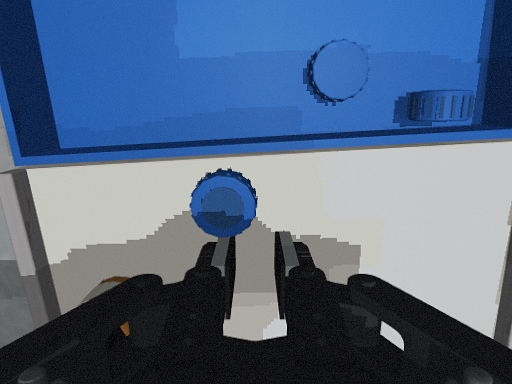

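The last cap (223,203) is riding on the left finger, the jar is already behind, and two caps lie in the tray. Finishing the push.

```bash
python3 -m jog '[[[0,0.01,0.002,0,0,0,200],[0,0.02,0.002,0,0,0,200],[0.001,0.03,0.002,0,0,0,200],[0.001,0.04,0.002,0,0,0,200],[0.002,0.05,0.002,0,0,0,200],[0.002,0.06,0.002,0,0,0,200],[0.002,0.07,0.002,0,0,0,200],[0.003,0.08,0.002,0,0,0,200],[0.003,0.08,0.002,0,0,0,200]]]'
python3 -m jog '[[[0,0,0.03,0,0,0,200],[0,0,0.06,0,0,0,200],[0,-0.01,0.1,0,0,0,200],[0,-0.04,0.14,0,0,0,200],[0,-0.07,0.17,0,0,0,200],[0,-0.1,0.18,0,0,0,200],[0,-0.12,0.18,0,0,0,200],[0,-0.12,0.18,0,0,0,200],[0,-0.12,0.18,0,0,0,200]]]'
python3 - <<'E'
from h import *
im=bot.camera("wrist");im2=bot.camera("scene");m=bot.camera_model("wrist")
v=cv2.cvtColor(im,cv2.COLOR_BGR2GRAY); d=(v<45).astype(np.uint8); d[225:]=0
for c,a,b in blobs(d,300,5000): print("lid",c,a,ray(m,c,.082).round(4))
cv2.imwrite("pics/end.png",np.hstack([cv2.resize(im[:300],(400,300)),cv2.resize(im2[130:265,185:350],(400,300))]))
E
```

```text
clock: 10.83
eef_pos: [0.5485, 0.1365, 0.0526]
tool_rot: [0.717, 0.698, 0.0, -0.0]
ft_force: [0.3, 0.0, 0.2]
grip_width: 0.0186
clock: 11.58
eef_pos: [0.5481, 0.0131, 0.2328]
tool_rot: [0.718, 0.696, 0.0, 0.0]
ft_force: [-0.7, -0.8, -0.7]
grip_width: 0.0184
lid [137.05966587  41.39976134] 838 [0.4564 0.1337]
lid [374.25345044  34.52070263] 797 [0.647  0.1332]
lid [175.79879518 166.58433735] 830 [0.4786 0.0308]
```

View pics/end.png

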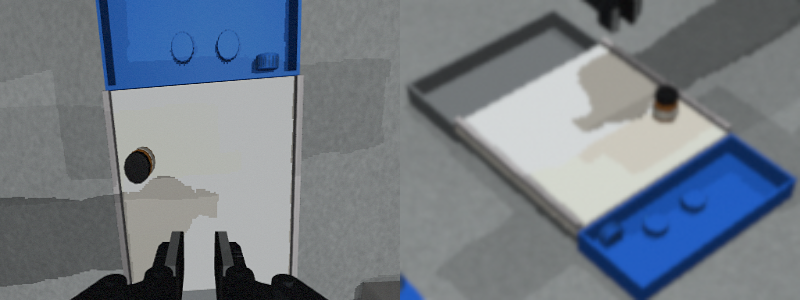

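All three caps are in the blue tray: two flat and one on edge against the wall, inside it. The jar is upright at the same scene pixel as at the start (about 295,171).

```bash
python3 -m jog '[[[0,0,0,0,0,0,200],[0,0,0,0,0,0,200],[0,0,0,0,0,0,200],[0,0,0,0,0,0,200],[0,0,0,0,0,0,200],[0,0,0,0,0,0,200]]]'; python3 -c "
from workcell import bot
print(bot.job_done())"
```

```text
clock: 12.18
eef_pos: [0.5482, 0.0146, 0.2325]
tool_rot: [0.717, 0.697, -0.0, -0.0]
ft_force: [0.4, -0.1, 0.6]
grip_width: 0.0185
the job is handed in; nothing more can be done
None
```

I swept all three caps along the board and over its end into the blue tray with the part-closed fingertips, and handed the job in at about 12 s. No verdict came back.

- **Caps:** in the last pictures, two lie flat in the tray. The third stands on edge against the tray wall nearest the board, inside the tray, and looked the same in three views. I judged its height and rest by eye and did not measure them.
- **Third cap pushed:** it slipped off the outside of the left finger on the first try, because my sideways motion began before contact. I backed off, found it again and pushed it straight with that finger.
- **Amber jar:** it is upright at the same scene pixel as at the start. Two later wrist-camera fixes of its lid differ by about 3 mm, well inside the 15 mm limit.
- **Other containers:** the arm never went near them. I did not re-measure them.
- **Forces:** the readings at the end of each move stayed around 2 N or less, and the arm finished clear of everything.

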